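Snap the dust cover onto the bearing housing

TASK

Pick up the black dust cover and set it over the open bearing housing, its clip arms along the rim's two longer sides. Press it straight down until both clip arms snap under the rim and the cover sits fully home and flat on it, then let go and leave the other things on the bench where they are.

Things in the scene. Friction and masses are not known exactly. Their poses are not given: they have to be found in the camera images.
- housing: Bare-metal bearing housing fixed to the bench, 71 mm high, a bearing lying in its round mouth. Origin: centre of its underside on the bench; z up. Foot plate 140 (x) x 104 (y) x 10 mm; block 96 x 80 mm to height 59 mm. The cover's clip arms belong on the sides facing the housing's +y and -y; either way round (turned by 180 degrees) is right.
- housing_rim (a point): Centre of the flat top of the housing's rim, 71 mm above the bench; axes as the housing's. The rim plate is 108 (x) x 92 (y) mm and 12 mm thick, and overhangs the block below by 6 mm all round.
- cover: Loose black plastic cover, 127 (x) x 101 (y) x 62 mm, about 0.19 kg, standing on the bench on two end skirts. Origin: centre underneath, level with the skirts' lower edges; z up. Plate 122 x 89 mm from height 28 to 34 mm. Skirts at the +x and -x ends, 60 mm wide, inner faces 114 mm apart (3 mm clearance to the rim at each end), flaring out about 3 mm at the lower edge.
- cover_grip (a point): Point in the cover's grip rib, on its mid-line, 56 mm above the cover's origin; axes as the cover's. The rib stands in the middle of the plate, 64 mm long (x), 16 mm wide (y), from height 34 to 62 mm; pinch it across y from above. With the TCP 3 mm below this point the fingertips are 3 mm above the plate.
- cover_seat (a point): Centre of the underside of the cover's plate, 28 mm above the cover's origin; it lies on housing_rim when the cover is home. Coming down, the arms first touch the rim when it is 17 to 24 mm above the rim and snap in during the last 2 mm. Pushing takes about 10 N at first, then 2 to 5 N; a press of up to 25 N at the end does no harm.
- clip_left (a joint): Sprung clip arm on the cover's +y side, 36 mm wide, reaching down to 1.5 mm above the skirts' edges: 0 = at rest or snapped in, positive = spread outward (rad), about 0.2 while it passes the rim. Its hook reaches 3 mm in under the rim when home; the slope below the hook guides it over the rim and takes up to 2.5 mm of offset in y.
- clip_right (a joint): Sprung clip arm on the cover's -y side; shape and values as clip_left.
- beaker: Glass beaker, 77 mm across, 98 mm high, bystander; origin under its centre.
- glass_dish: Low glass dish, 77 mm across, 36 mm high, bystander; origin under its centre.
- collar_nut: Black hexagon nut, 90 mm across corners, 37 mm high, bystander; origin under its centre.
- bearing_1: Ball bearing lying flat, 62 mm across, 13 mm high, bystander; origin under its centre.

How it is judged:
At the end, for the whole second after the job is handed in: The cover lies on the housing's rim: plate underside within 3 mm of the rim's top, centred within 5 mm, level within 0.04 rad, square to the housing within 0.08 rad (either way round), both clip arms sprung back (below 0.08 rad), at rest (z of cover_seat in the frame of housing_rim between -0.003 and 0.003 m and horizontal distance between cover_seat and housing_rim below 0.005 m and angle between cover's own z axis and vertical below 0.04 rad and angle between the x axis of cover and the x axis of housing, either way round below 0.08 rad and value of joint each of clip_left, clip_right below 0.08 rad and linear speed of cover below 0.02 m/s); the robot touches nothing.
It fails at once if the beaker, dish, nut or free bearing is shifted by more than 30 mm (distance of any of beaker, glass_dish, collar_nut, bearing_1 from where it was at the start of the episode above 0.03 m).
It also fails if it takes over 48 s, if anything falls off the work surface, if the arm or the gripper's body presses on something with over 40 N, if the wrist force passes 120 N, or if a joint passes its speed limit or range.

ROBOT

A 6-joint arm with a two-finger parallel gripper is mounted at the origin on the work surface; the furniture and walls round the work are solid. World frame = base frame: x ahead of the robot, y to its left, z up, the work surface at z = 0. Lengths are in m, angles in rad, forces in N, time in s.
With the tool pointing down it reaches from about 0.25 to 0.775 m from the base axis. Payload 4 kg.
Tool frame: the origin (TCP) lies between the finger pads, 19 mm behind the fingertips; this is the grasp point; z points along the fingers, y is the line along which they close (so a half turn about z gives the same grasp; the last joint's range is limited). The gripper opens to 94 mm and grips with 3 to 60 N. Pads are 16 mm wide; open, the fingers measure 119 mm over their backs; the gripper's body (75 mm by 177 mm) begins 78 mm behind the grasp point.
Start: joints at [-1.305, 0.087, 1.371, -0, 1.684, -0.103], TCP at [0.198, -0.513, 0.224] pointing down, gripper open.
Joint ranges: [-3.1, 3.1], [-0.76, 2.03], [0.27, 2.55], [-1.08, 4.22], [0.17, 2.65], [-2.57, 2.57]. Speed limits (rad/s): [2.79, 2.79, 3.14, 3.14, 3.14, 3.14].

INTERFACE

Orientations are given as a rotation vector (axis times angle).
In Python, from plant import arm gives the robot as it stands. The module is installed in compiled form; this text tells all that it offers.
- The arm moves only by the shell command python3 -m handwheel 'ROWS' [OPENING]. ROWS is a JSON object whose one key "rows" holds a list that holds one entry, the list of rows, each a list of 6 numbers: the shift along the tool's x, y, z in mm, then the turn, a rotation vector about the tool's x, y, z in rad. A call has 1 to 5 rows; each row shifts and turns the commanded pose from where the row before left it, along the tool's axes as they then stand; what a row does not reach is not made up. A row lasts 1/8 s, in which the tool goes at most 62.5 mm and 10.7 degrees, less where a joint would pass 70% of its speed; a pose out of reach is approached as far as the arm can. A call is refused whole if a number of a shift passes 62.5 or a number of a turn 0.188, either way. A call with a gripper value outside its range is refused whole. OPENING is the opening, from 0 (shut) to 1 (fully open), set as the call begins (- or left out, the last holds). The fingers move at their own pace and stop on an object; the grip force is fixed at half the most. Time passes only in rows, so rows that do not move let the fingers close. It gives the time, the measured TCP pose, the force, the opening and the grip force at its end, in the units of the state.
- arm.state(): the state, without advancing time (a new reading comes with each control period).
- arm.snapshot(name): name is "scene" or "top" or "wrist"; returns a dict with "frame" (400x640x3 uint8, red, green, blue), "mtx" (3x3 intrinsics, pixels), "D" ([k1, k2, p1, p2, k3] as OpenCV has them; the pictures are not rectified), "R" (3x3) and "t" (3): a world point X has camera coordinates R X + t. Camera axes: x right, y down, z forward; pixel columns grow to the right and rows downward; lengths in m; the calibration is good to about 2 mm. A picture is of the moment at which its call begins. There is no depth.
- arm.sign_off(): hands the job in; it is judged then, once.
Trained networks look in the newest picture that a camera, given by its name, has taken for a name from the list of things; names that differ only in an ending like _2 or _b are one class to them, and where a whole thing is asked for, a point or a joint stands for the part that bears it (a point fixed in the world has none). Each returns a list of dicts, best first, with "score" (0 to 1); they miss things now and then, are a little off and sometimes report something else, mostly with a low value. They report only what shows in the picture. A call takes as long as a camera call.
- arm.recognise(camera, target): "point" ([column, row] in pixels, amid what is visible of it).
- arm.mark_of(camera, target): "point" ([column, row] in pixels: a listed point, or the origin of a listed thing).
The state is a dict: "time_s": time; "joint_positions": joint angles; "dq": joint speeds; "joint_efforts": joint torques, N m; "ee_pos": TCP position; "tcp_rot": TCP orientation; "ft_force": force on the tool from outside, world axes, zero at the start; "moment": the same for the moment, N m; "grip_width": finger opening in m; "grasp_force": force on a finger pad.
Only numpy, scipy, OpenCV 4.12 (cv2) and the standard library are available. Lean on these libraries where they do the work, as an engineer would, in place of code of your own. Each camera call takes 0.05 s, during which the arm holds its last target. There are 200 camera calls.

## Working session

There is one attempt and no reset: what is moved stays moved. The work goes in short steps, Python scripts to look and compute and a shell command to move; the robot and the scene stay as the last step left them, time stands still between calls to the robot, and variables do not carry over. Pictures are saved under pics/ and viewed, at most 10 in all, crops included, and the job is handed in when it is done.

```bash
mkdir -p pics; cat > h.py <<'E'
import numpy as np, cv2
from plant import arm
def snap(c,f=None):
    s=arm.snapshot(c)
    if f: cv2.imwrite('pics/'+f,cv2.cvtColor(s['frame'],cv2.COLOR_RGB2BGR))
    return s
def ray(s,p):
    u=cv2.undistortPoints(np.array([[p]],float),np.array(s['mtx']),np.array(s['D']))[0,0]
    R=np.array(s['R']);t=np.array(s['t'])
    return -R.T@t, R.T@np.array([u[0],u[1],1])
def atz(s,p,z):
    c,d=ray(s,p); return c+d*(z-c[2])/d[2]
E
python3 - <<'E'
from h import *
np.set_printoptions(precision=4,suppress=True)
Z=dict(housing=0,housing_rim=.071,cover=0,cover_grip=.056,cover_seat=.028,beaker=0,glass_dish=0,collar_nut=0,bearing_1=0)
for c in ['top','scene']:
    s=snap(c,c+'1.png')
    print(c,ray(s,(320,200)))
    for n,z in Z.items():
        for d in arm.mark_of(c,n)[:2]: print(n,round(d['score'],2),np.round(d['point'],1),atz(s,d['point'],z))
print(arm.state())
E
```

```text
top (array([0.3283, 0.0328, 1.1198]), array([ 0.2003,  0.0086, -0.9797]))
housing 0.6 [408.6 220.5] [ 0.5175 -0.2126  0.    ]
housing_rim 0.73 [414.6 213.4] [ 0.5259 -0.2126  0.071 ]
cover 0.95 [315.2 222.9] [0.4906 0.0511 0.    ]
cover 0.69 [408.1 219.3] [ 0.5209 -0.2111  0.    ]
cover_grip 0.81 [318.2 218.6] [0.4947 0.043  0.056 ]
cover_seat 0.65 [314.2 220.3] [0.4935 0.0539 0.028 ]
beaker 0.7 [242.2 233.3] [0.445  0.2535 0.    ]
glass_dish 0.74 [234.3 205.4] [0.5226 0.2853 0.    ]
glass_dish 0.58 [316.3 218.3] [0.5039 0.049  0.    ]
collar_nut 0.69 [328.6 152.5] [0.7008 0.0283 0.    ]
bearing_1 0.64 [370.  150.9] [ 0.7154 -0.0927  0.    ]
scene (array([ 0.9772, -0.3202,  0.8289]), array([-0.4545,  0.3594, -0.8152]))
housing 0.92 [242.1 255.5] [ 0.5231 -0.2165  0.    ]
housing_rim 0.7 [235.5 239.2] [ 0.5151 -0.2143  0.071 ]
cover 0.69 [318.3 194.4] [ 0.497   0.0538 -0.    ]
cover_grip 0.93 [313.4 182.5] [0.4901 0.0434 0.056 ]
cover_seat 0.6 [313.5 188.6] [0.4893 0.0434 0.028 ]
beaker 0.82 [357. 147.] [ 0.4314  0.262  -0.    ]
collar_nut 0.94 [354.7 247.7] [0.6879 0.0191 0.    ]
bearing_1 0.59 [321.  279.4] [ 0.7001 -0.1023  0.    ]
{'time_s': 1.0, 'joint_positions': array([-1.3051,  0.0872,  1.3707,  0.    ,  1.6836, -0.1031]), 'dq': array([ 0.0005,  0.0014, -0.0021,  0.0003,  0.0001, -0.0007]), 'joint_efforts': array([  0.0006, -34.0049, -30.2606,   0.0714,   0.0237,  -0.    ]), 'ee_pos': array([ 0.1983, -0.513 ,  0.2243]), 'tcp_rot': array([3.0882, 0.576 , 0.    ]), 'ft_force': array([ 0.2271, -0.8054, -0.1091]), 'moment': array([ 0.0257, -0.0328, -0.0302]), 'grasp_force': 0.0, 'grip_width': 0.09377221938910808}
```

View pics/top1.png

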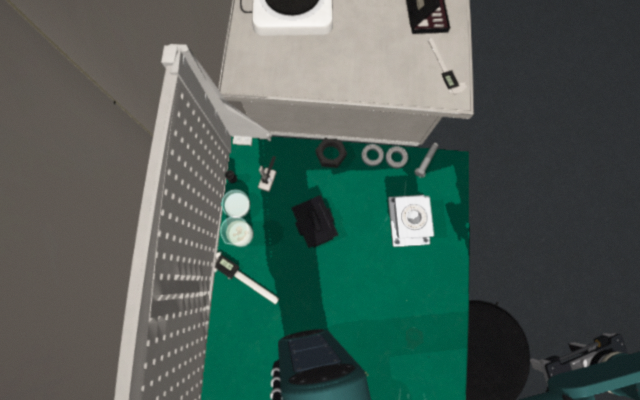

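View pics/scene1.png

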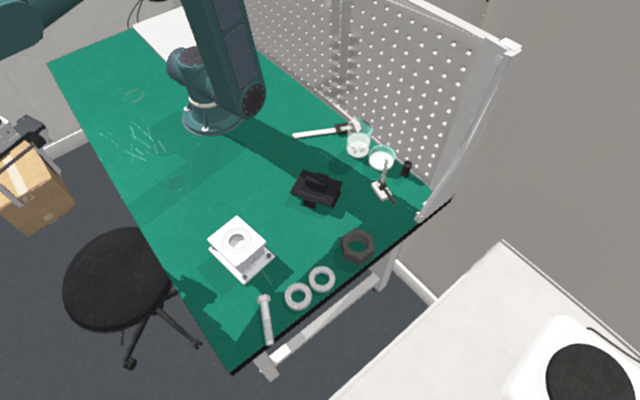

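The top view shows the black cover at about (316,220), turned, with the housing at (411,220). The dish and beaker are at (237,205) and (237,233), the nut at (331,152) and the bearing at (372,154). The scene view agrees: cover (316,188), housing (240,248). I'll move over the housing for a closer look.

```bash
cat >> h.py <<'E'
from scipy.spatial.transform import Rotation as Ro
def plan(xyz,yaw=None):
    """total tool-frame shift (mm) and z-turn to reach xyz with tool x at world yaw, pointing down"""
    s=arm.state();R=Ro.from_rotvec(s['tcp_rot']);d=R.inv().apply(np.array(xyz)-s['ee_pos'])*1000
    print('shift',d.round(1),'yaw now',round(float(np.arctan2(*R.as_matrix()[[1,0],0])),3),'t',s['time_s'])
    if yaw is not None:
        T=Ro.from_matrix(np.array([[np.cos(yaw),np.sin(yaw),0],[np.sin(yaw),-np.cos(yaw),0],[0,0,-1]]))
        print('turn',(R.inv()*T).as_rotvec().round(4))
E
python3 -m handwheel '{"rows":[[[51,-20,-14,0,0,0],[51,-20,-14,0,0,0],[51,-20,-14,0,0,0],[51,-20,-14,0,0,0],[51,-20,-14,0,0,0]]]}' -
python3 -m handwheel '{"rows":[[[51,-20,-14,0,0,0],[51,-20,-14,0,0,0],[51,-20,-14,0,0,0],[0,0,0,0,0,0]]]}' -
python3 - <<'E'
from h import *
np.set_printoptions(precision=4,suppress=True)
s=snap('wrist','w1.png')
print(ray(s,(320,200)))
for n,z in dict(housing=0,housing_rim=.071,cover=0,cover_grip=.056,cover_seat=.028).items():
    for d in arm.mark_of('wrist',n)[:2]: print(n,round(d['score'],2),np.round(d['point'],1),atz(s,d['point'],z))
plan((.493,.045,.35))
E
```

```text
time_s: 1.62
ee_pos: [0.4012, -0.3265, 0.2949]
tcp_rot: [3.088, 0.576, 0.001]
ft_force: [-0.0, -0.2, 0.3]
grip_width: 0.0942
grasp_force: 0.0
time_s: 2.12
ee_pos: [0.5235, -0.2141, 0.337]
tcp_rot: [3.086, 0.585, 0.003]
ft_force: [0.9, -1.5, -0.0]
grip_width: 0.094
grasp_force: 0.0
(array([ 0.5905, -0.1871,  0.4986]), array([-0.2349, -0.0961, -0.9673]))
housing 0.65 [319.7 171. ] [ 0.5173 -0.2172  0.    ]
housing 0.42 [292.6  32.2] [ 0.7018 -0.0997  0.    ]
housing_rim 0.77 [318.5 181.4] [ 0.5126 -0.217   0.071 ]
cover 0.77 [164.4 127.4] [0.4907 0.0487 0.    ]
cover_grip 0.9 [140.7 127. ] [0.4897 0.0545 0.056 ]
cover_seat 0.63 [153.8 130.3] [0.4859 0.0497 0.028 ]
shift [  68.8 -255.1  -14.1] yaw now 0.367 t 2.425
```

View pics/w1.png

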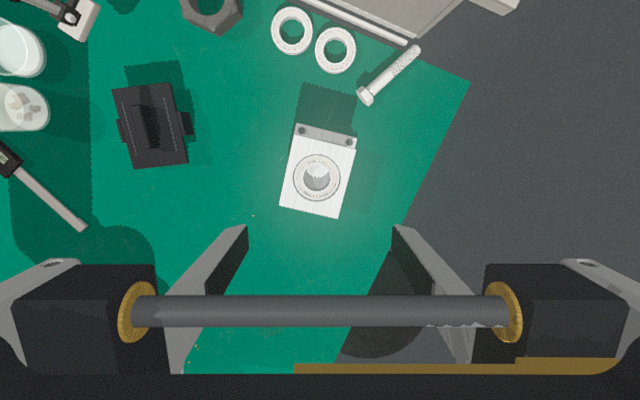

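The wrist view shows the housing rim at about (318,176) and the cover at about (152,124), with its clip arms to left and right and its rib running from upper left to lower right. Next I'll fit the rim's rectangle in a rectified view.

```bash
cat >> h.py <<'E'
def warp(s,c,z,half=.1,n=400):
    """metric view of plane z: col -> +x, row -> -y"""
    k=n/(2*half); g=(np.arange(n)-n/2)/k
    X=np.stack(np.broadcast_arrays(c[0]+g[None,:],c[1]-g[:,None],z),-1).reshape(-1,3).astype(float)
    p,_=cv2.projectPoints(X,cv2.Rodrigues(np.array(s['R']))[0],np.array(s['t'],float),np.array(s['mtx']),np.array(s['D']))
    m=p.reshape(n,n,2).astype(np.float32)
    return cv2.cvtColor(cv2.remap(s['frame'],m[...,0],m[...,1],cv2.INTER_LINEAR),cv2.COLOR_RGB2BGR),k
E
python3 - <<'E'
from h import *
s=snap('wrist')
a,k=warp(s,(.515,-.215),.071); b,_=warp(s,(.49,.05),.034)
cv2.imwrite('pics/warp1.png',np.hstack([a,b]))
g=a.min(2)
for th in (150,175,200,215):
    m=cv2.morphologyEx((g>th).astype(np.uint8),cv2.MORPH_OPEN,np.ones((5,5)))
    cs=max(cv2.findContours(m,0,2)[0],key=cv2.contourArea); r=cv2.minAreaRect(cs)
    print(th,.515+(r[0][0]-200)/k,-.215-(r[0][1]-200)/k,np.array(r[1])/k,r[2])
for zc in (0.034,):
    g=b.max(2)
    for th in (50,65):
        m=cv2.morphologyEx((g<th).astype(np.uint8),cv2.MORPH_OPEN,np.ones((5,5)))
        cs=max(cv2.findContours(m,0,2)[0],key=cv2.contourArea); r=cv2.minAreaRect(cs)
        print(th,.49+(r[0][0]-200)/k,.05-(r[0][1]-200)/k,np.array(r[1])/k,r[2])
E
```

```text
150 0.5240512084960938 -0.21070892333984376 [0.09352086 0.1252049 ] 82.23483276367188
175 0.5240033950805664 -0.21062452697753906 [0.0927761  0.12422423] 82.09283447265625
200 0.5238909149169922 -0.21065721130371093 [0.09196809 0.12284681] 82.16446685791016
215 0.5166952056884766 -0.2115999755859375 [0.09157628 0.10772681] 82.1998062133789
50 0.494140380859375 0.05236503601074219 [0.02645393 0.07153808] 61.97549819946289
65 0.49392675018310545 0.04605095672607422 [0.113887   0.12106979] 61.38954162597656
```

View pics/warp1.png

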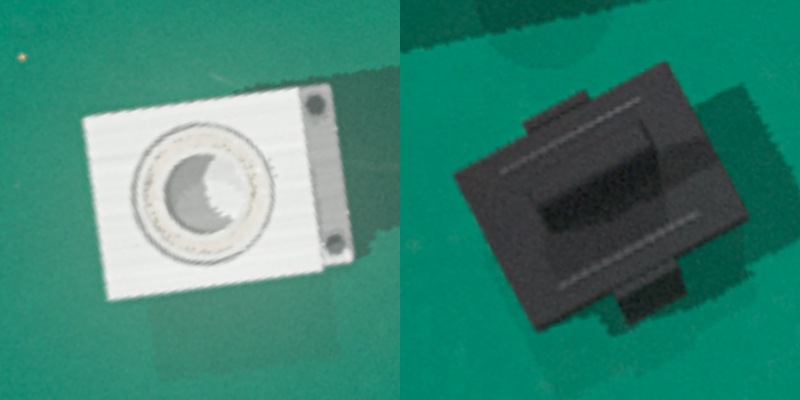

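The rectified view gives the rim centre at (0.5167, −0.2116) with yaw 0.136. The fitted size, 91.6 x 107.7 mm, matches the rim plate. The cover plate corners at (57,175), (265,62), (348,215), (137,329) put its centre near (0.491, 0.052) with yaw about 0.497. I'll move above the cover.

```bash
python3 - <<'E'
from h import *
plan((.491,.0524,.2),.497)
E
```

```text
shift [  69.6 -262.7  136.1] yaw now 0.367 t 2.475
turn [-0.0002  0.0005 -0.1304]
```

```bash
python3 -m handwheel '{"rows":[[[14,-50,12,0,0,0],[14,-50,26,0,0,0],[14,-50,26,0,0,0],[14,-50,26,0,0,0],[14,-50,26,0,0,0]]]}' -
python3 -m handwheel '{"rows":[[[0,-12,20,0,0,-0.065],[0,0,0,0,0,-0.065],[0,0,0,0,0,0],[0,0,0,0,0,0]]]}' -
python3 - <<'E'
from h import *
s=snap('wrist')
c=(.491,.052)
b,k=warp(s,c,.034); a,_=warp(s,c,.062); cv2.imwrite('pics/warp2.png',np.hstack([b,a]))
for n,z in dict(cover_grip=.056,cover_seat=.028).items():
    for d in arm.mark_of('wrist',n)[:1]: print(n,round(d['score'],2),np.round(d['point'],1),atz(s,d['point'],z))
plan((.491,.0524,.053),.497)
E
```

```text
time_s: 3.1
ee_pos: [0.4957, 0.0423, 0.2196]
tcp_rot: [3.089, 0.573, 0.001]
ft_force: [1.3, 0.2, 0.6]
grip_width: 0.0939
grasp_force: 0.0
time_s: 3.6
ee_pos: [0.4922, 0.0522, 0.2007]
tcp_rot: [3.045, 0.772, 0.001]
ft_force: [-1.0, 0.6, 0.3]
grip_width: 0.0939
grasp_force: 0.0
cover_grip 0.86 [317.  193.8] [0.4897061 0.0541572 0.056    ]
cover_seat 0.67 [319.3 188.3] [0.49080305 0.05191166 0.028     ]
shift [ -1.2  -0.6 147.6] yaw now 0.497 t 3.75
turn [ 0.0005 -0.0006  0.0005]
```

View pics/warp2.png

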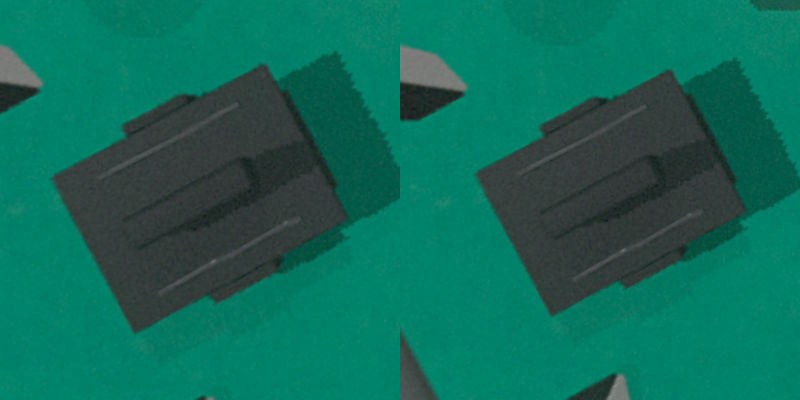

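The closer view puts the plate corners at (53,178), (265,66), (346,217), (135,331), so the centre is (0.491, 0.053) with yaw about 0.49. The gripper is already over it. I'll half-close the fingers, go down and pinch.

```bash
python3 -m handwheel '{"rows":[[[-1,-1,20,0,0,0],[0,0,25,0,0,0],[0,0,25,0,0,0],[0,0,25,0,0,0],[0,0,25,0,0,0]]]}' 0.45
python3 -m handwheel '{"rows":[[[0,0,18,0,0,0],[0,0,9,0,0,0],[0,0,0,0,0,0],[0,0,0,0,0,0]]]}' -
python3 -m handwheel '{"rows":[[[0,0,0,0,0,0],[0,0,0,0,0,0],[0,0,0,0,0,0],[0,0,0,0,0,0],[0,0,0,0,0,0]]]}' 0
python3 -m handwheel '{"rows":[[[0,0,0,0,0,0],[0,0,0,0,0,0],[0,0,0,0,0,0]]]}' -
```

```text
time_s: 4.38
ee_pos: [0.4909, 0.053, 0.0797]
tcp_rot: [3.044, 0.774, 0.001]
ft_force: [0.3, 0.2, -0.8]
grip_width: 0.0473
grasp_force: 0.0
time_s: 4.88
ee_pos: [0.4912, 0.0532, 0.0539]
tcp_rot: [3.044, 0.775, 0.002]
ft_force: [0.4, -0.2, 0.7]
grip_width: 0.0425
grasp_force: 0.0
time_s: 5.5
ee_pos: [0.4907, 0.0532, 0.0533]
tcp_rot: [3.044, 0.775, 0.0]
ft_force: [0.2, -0.2, 0.3]
grip_width: 0.0157
grasp_force: 30.0
time_s: 5.88
ee_pos: [0.4907, 0.0533, 0.0533]
tcp_rot: [3.044, 0.776, 0.0]
ft_force: [-0.0, -0.6, 0.9]
grip_width: 0.0156
grasp_force: 30.0
```

```bash
python3 -m handwheel '{"rows":[[[0,0,-15,0,0,0],[0,0,-30,0,0,0],[0,0,-40,0,0,0],[0,0,-35,0,0,0],[0,0,0,0,0,0]]]}' -
python3 - <<'E'
from h import *
plan((.5167,-.2116,.17),.136)
E
```

```text
time_s: 6.5
ee_pos: [0.4926, 0.0534, 0.1771]
tcp_rot: [3.043, 0.775, 0.012]
ft_force: [0.4, -0.0, -1.1]
grip_width: 0.0155
grasp_force: 30.0
shift [-105.7  244.2    7.3] yaw now 0.499 t 6.5
turn [ 0.0024 -0.0075  0.3628]
```

```bash
python3 -m handwheel '{"rows":[[[-17,40,0,0,0,0],[-18,41,0,0,0,0],[-18,41,0,0,0,0],[-18,41,0,0,0,0],[-18,41,0,0,0,0]]]}' -
python3 -m handwheel '{"rows":[[[-17,40,0,0,0,0.06],[0,0,0,0,0,0.12],[0,0,0,0,0,0.12],[0,0,0,0,0,0.06],[0,0,0,0,0,0]]]}' -
python3 - <<'E'
from h import *
np.set_printoptions(precision=4,suppress=True)
plan((.5167,-.2116,.17),.136)
st=arm.state();z=st['ee_pos'][2]
s=snap('wrist','w2.png'); c=st['ee_pos'][:2]
a,k=warp(s,c,z-.053+.034); b,_=warp(s,c,.071); cv2.imwrite('pics/warp3.png',np.hstack([a,b]))
print(c,z)
for n,zz in dict(cover_grip=z+.003,cover_seat=z-.025,housing_rim=.071,housing=0).items():
  for d in arm.mark_of('wrist',n)[:1]: print(n,round(d['score'],2),np.round(d['point'],1),atz(s,d['point'],zz))
E
```

```text
time_s: 7.12
ee_pos: [0.509, -0.1693, 0.1708]
tcp_rot: [-3.042, -0.775, 0.004]
ft_force: [0.6, 0.5, -2.3]
grip_width: 0.0156
grasp_force: 30.0
time_s: 7.75
ee_pos: [0.5133, -0.2112, 0.171]
tcp_rot: [-3.132, -0.219, 0.005]
ft_force: [-0.2, -0.2, -1.7]
grip_width: 0.0159
grasp_force: 30.0
shift [3.3 0.9 1. ] yaw now 0.139 t 7.75
turn [-0.0022  0.0031  0.0034]
[ 0.5133 -0.2112] 0.17103382401376527
cover_grip 0.86 [319. 250.] [ 0.5135 -0.2106  0.174 ]
cover_seat 0.77 [322.  236.2] [ 0.5111 -0.2129  0.146 ]
```

View pics/warp3.png

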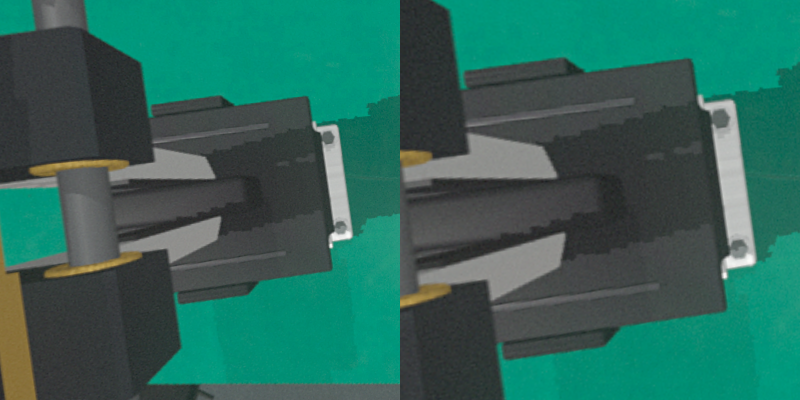

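The left panel is rectified at the plate. The cover's +x edge runs from (308,97) to (331,270), so the cover is centred in the fingers within 1 mm and square to 0.13 rad. The foot plate shows ahead of it, as expected. I'll correct by 4 mm and start down.

```bash
python3 -m handwheel '{"rows":[[[4,1,0,0,0,0],[0,0,15,0,0,0],[0,0,18,0,0,0],[0,0,10,0,0,0],[0,0,0,0,0,0]]]}' -
python3 - <<'E'
from h import *
np.set_printoptions(precision=4,suppress=True)
plan((.5171,-.2116,.096),.136)
for c in('top','scene'):
  s=snap(c); z=arm.state()['ee_pos'][2]
  for n,zz in dict(cover_grip=z+.003,housing_rim=.071,housing=0).items():
    for d in arm.mark_of(c,n)[:1]: print(c,n,round(d['score'],2),atz(s,d['point'],zz))
s=snap('scene'); cv2.imwrite('pics/sc2.png',cv2.cvtColor(cv2.resize(s['frame'][170:300,170:330],None,fx=4,fy=4),cv2.COLOR_RGB2BGR))
E
```

```text
time_s: 8.62
ee_pos: [0.5174, -0.2116, 0.1283]
tcp_rot: [-3.132, -0.218, 0.005]
ft_force: [-0.4, -0.7, -1.5]
grip_width: 0.0159
grasp_force: 30.0
shift [-0.2  0.  32.3] yaw now 0.139 t 8.625
turn [-0.0021  0.0029  0.0028]
top cover_grip 0.71 [ 0.5206 -0.2072  0.1325]
top housing 0.46 [ 0.5118 -0.2056  0.    ]
scene cover_grip 0.76 [ 0.5235 -0.2221  0.1341]
scene housing 0.86 [ 0.5169 -0.2177  0.    ]
```

View pics/sc2.png

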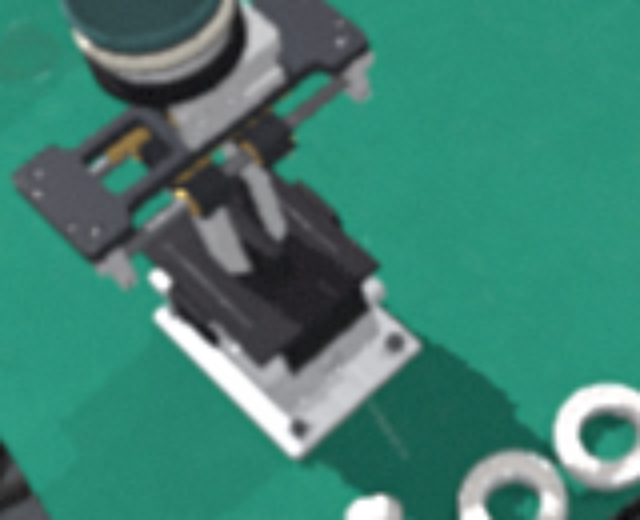

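The crop shows the cover squarely over the rim: the rim's white corners stick out evenly at (160,280) and (373,290), and the clip arms are along the long sides. Now I'll bring it down in small steps while watching the force.

```bash
python3 -m handwheel '{"rows":[[[0,0,4,0,0,0],[0,0,4,0,0,0],[0,0,3,0,0,0],[0,0,0,0,0,0]]]}' -
python3 -m handwheel '{"rows":[[[0,0,3,0,0,0],[0,0,2,0,0,0],[0,0,0,0,0,0]]]}' -
```

```text
time_s: 9.57
ee_pos: [0.5181, -0.212, 0.1187]
tcp_rot: [-3.134, -0.218, 0.001]
ft_force: [0.2, -0.1, -2.2]
grip_width: 0.016
grasp_force: 30.0
time_s: 9.95
ee_pos: [0.5188, -0.2122, 0.1149]
tcp_rot: [3.133, 0.218, 0.002]
ft_force: [0.1, 0.4, 2.4]
grip_width: 0.0156
grasp_force: 30.0
```

```bash
python3 -m handwheel '{"rows":[[[-1,0,2,0,0,0],[0,0,2,0,0,0],[0,0,0,0,0,0]]]}' -
python3 -m handwheel '{"rows":[[[0,0,2,0,0,0],[0,0,2,0,0,0],[0,0,2,0,0,0],[0,0,0,0,0,0]]]}' -
```

```text
time_s: 10.32
ee_pos: [0.5184, -0.2126, 0.112]
tcp_rot: [3.132, 0.218, 0.005]
ft_force: [0.4, 0.8, 6.5]
grip_width: 0.0159
grasp_force: 30.0
time_s: 10.82
ee_pos: [0.5176, -0.2121, 0.104]
tcp_rot: [-3.134, -0.218, -0.001]
ft_force: [2.3, 1.3, 2.2]
grip_width: 0.0157
grasp_force: 30.0
```

Force is as expected and side loads are low, so I'll carry on to the snap.

```bash
python3 -m handwheel '{"rows":[[[0,0,2,0,0,0],[0,0,2,0,0,0],[0,0,2,0,0,0],[0,0,0,0,0,0]]]}' -
python3 -m handwheel '{"rows":[[[0,0,2,0,0,0],[0,0,1,0,0,0],[0,0,0,0,0,0]]]}' -
```

```text
time_s: 11.32
ee_pos: [0.517, -0.2122, 0.0976]
tcp_rot: [-3.134, -0.218, 0.002]
ft_force: [0.7, 0.4, 1.9]
grip_width: 0.0155
grasp_force: 30.0
time_s: 11.7
ee_pos: [0.517, -0.2122, 0.0965]
tcp_rot: [3.134, 0.218, -0.001]
ft_force: [-2.4, 2.8, 6.9]
grip_width: 0.0158
grasp_force: 30.0
```

```bash
python3 -m handwheel '{"rows":[[[0,0,1,0,0,0],[0,0,1,0,0,0],[0,0,0,0,0,0]]]}' -
```

```text
time_s: 12.08
ee_pos: [0.517, -0.2121, 0.0964]
tcp_rot: [3.134, 0.218, 0.0]
ft_force: [-5.4, 3.6, 15.1]
grip_width: 0.0157
grasp_force: 30.0
```

```bash
python3 -m handwheel '{"rows":[[[0,0,1,0,0,0],[0,0,0,0,0,0],[0,0,-2,0,0,0],[0,0,-2,0,0,0]]]}' -
python3 -m handwheel '{"rows":[[[0,0,0,0,0,0],[0,0,0,0,0,0],[0,0,0,0,0,0],[0,0,0,0,0,0]]]}' 0.45
python3 -m handwheel '{"rows":[[[0,0,-15,0,0,0],[0,0,-35,0,0,0],[0,0,-40,0,0,0],[-40,0,-40,0,0,0],[-40,0,-30,0,0,0]]]}' -
python3 -m handwheel '{"rows":[[[-40,0,-20,0,0,0],[0,0,0,0,0,0],[0,0,0,0,0,0]]]}' -
python3 - <<'E'
from h import *
s=snap('wrist'); w=s['frame']
a,k=warp(s,(.5167,-.2116),.077)
t=snap('scene')['frame'][170:300,170:330]
cv2.imwrite('pics/end.png',np.hstack([cv2.resize(a,(400,400)),cv2.cvtColor(cv2.resize(t,(400,325)),cv2.COLOR_RGB2BGR) if 0 else cv2.copyMakeBorder(cv2.cvtColor(cv2.resize(t,(400,325)),cv2.COLOR_RGB2BGR),0,75,0,0,0)]))
for n,zz in dict(cover_grip=.099,cover_seat=.071).items():
    for d in arm.mark_of('wrist',n)[:1]: print(n,round(d['score'],2),atz(s,d['point'],zz))
E
```

```text
time_s: 12.58
ee_pos: [0.517, -0.2121, 0.0965]
tcp_rot: [3.134, 0.218, -0.001]
ft_force: [0.3, 0.4, -0.4]
grip_width: 0.0161
grasp_force: 30.0
time_s: 13.08
ee_pos: [0.5174, -0.2124, 0.0962]
tcp_rot: [3.134, 0.218, -0.0]
ft_force: [0.3, -1.6, 0.9]
grip_width: 0.0423
grasp_force: 0.9
time_s: 13.7
ee_pos: [0.4376, -0.223, 0.2587]
tcp_rot: [3.133, 0.22, 0.002]
ft_force: [0.2, 0.3, 1.0]
grip_width: 0.042
grasp_force: 0.0
time_s: 14.08
ee_pos: [0.3988, -0.2285, 0.276]
tcp_rot: [-3.133, -0.218, -0.0]
ft_force: [-0.9, 0.2, -0.6]
grip_width: 0.0422
grasp_force: 0.0
cover_grip 0.87 [ 0.51863484 -0.21028241  0.099     ]
cover_seat 0.75 [ 0.5138102  -0.21301194  0.071     ]
```

View pics/end.png

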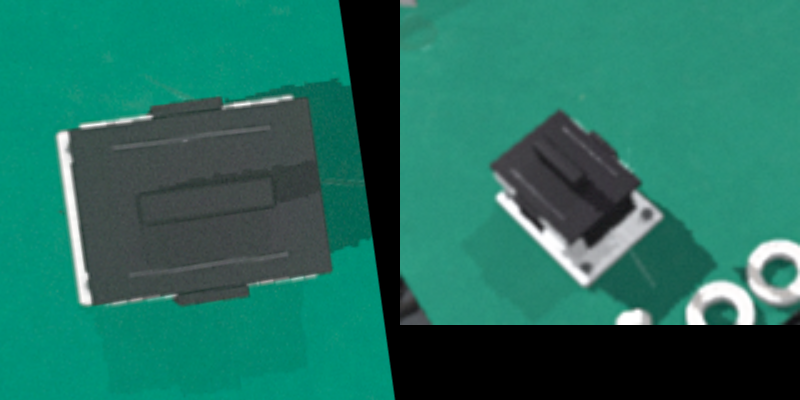

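The final view shows the plate corners at (72,130), (308,97), (331,270), (90,303), so the cover is centred on the rim within 1 mm. It is flat and square, with both arms in along the long sides.

```bash
python3 -c "
from plant import arm
print(arm.sign_off())"
```

```text
the job is handed in; nothing more can be done
None
```

The cover is pressed fully home on the housing, centred within about 1 mm and square, with the arm clear and nothing else touched; the job is handed in, though the sign-off gave no verdict and the clip-arm snap was judged from seated height, force and the final picture.

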